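# Clamp the snare butt-plate sample and hold the pull gauge at its mark

## Task

Pull-check the snare butt plate on the shell offcut that sits in the fixture: first push the toggle clamp's handle fully down so that the offcut is locked in its nest, then take the gauge by its stirrup handle and draw the sprung rod out of the tube until the broad dark band on the rod stands in the tube's mouth, the rim crossing the band. Keep hold of it there: the program finishes while the gripper is still holding the rod at the mark against its spring, with the clamp down, the offcut in its nest and the other things on the bench left where they are.

Things in the scene. Friction and masses are not known exactly. Their poses are not given: they have to be found in the camera images.
- rig: Pull-check fixture bolted to the bench: aluminium base plate 360 x 130 x 12 mm (x -210 to 150, y -65 to 65 mm) with a toggle clamp at the -x end, a nest block and a V-rest. Origin on the bench top; x is level and points the way the gauge is pulled, z up. The clamp handle reaches past the -x end of the plate, the gauge's stirrup handle past the +x end, over bare bench.
- clamp_pivot (a point): Hinge axis of the clamp handle (along the rig's y axis), at x = -175, y = 0, z = 68 mm in the rig's frame.
- clamp_grip (a point): Middle of the clamp handle's black grip, on its centre line, 95 mm from the hinge. The grip is 78 mm long (43 to 121 mm from the hinge), 19 mm wide along the rig's y, 16 mm thick. It swings in the rig's x-z plane: raised at the start, it goes down towards the rig's -x end and ends 5 degrees above level, this point then 77 mm above the bench.
- clamp_handle (a joint): Angle of the clamp handle, rad: 0 fully raised (71 degrees above level), 1.15 its stop; fully down, with the foot biting, it reads 1.13 to 1.15. Pushed down on the side that faces the rig's +x and up, it swings the clamp's bar on to the offcut. The clamp is stiff: it stays where it is left and takes about 6 N at the grip, more at the end.
- clamp_bar: The clamp's bar (two steel strips, 74 mm long) with the rubber foot (16 mm across) at its end, worked by the handle. Origin on its own pivot, at x = -155, y = 0, z = 60 mm in the rig's frame; the foot is 55 mm along its x axis, which points up when open and lies level along the rig's x when the clamp is down.
- test_piece: Curved offcut of drum shell (ply, 110 x 92 x 14 mm over the arch), loose in the nest between six pins, a steel butt plate on top that grips the pull gauge's tongue, so offcut and gauge tube (28 mm thick, 130 mm long, black end rings 31 mm) are one. Origin: centre of the underside, at x -70, y 0, z 32 mm in the rig's frame, axes as the rig's. The tube lies along x, axis 66 mm above the bench.
- tube_mouth (a point): Centre of the open end of the gauge tube, where the rod comes out, 215 mm along x from the test piece's origin.
- gauge_rod (a joint): How far the gauge's rod is drawn out of the tube, m: 0 is fully in (the start), stop at 0.075. The inner spring pulls it back with 4.8 N at 0 and 160 N/m more (about 13 N at the mark); it slides back in if let go.
- length_mark (a point): Middle of the length mark: a broad dark band, 12 mm wide, round the 14 mm steel rod. With the rod in it is hidden 52 mm inside the tube mouth; three fine rings, 10, 20 and 30 mm from the mouth, come out before it. The mark is reached with this point at the tube mouth (rod out 0.052 m), the tube's rim crossing the band.
- pull_bar (a point): Middle of the grip bar of the rod's stirrup handle: a round bar 14 mm thick along the rig's y, 66 mm above the bench, 80 mm from the tube mouth with the rod in. Between it and the stirrup's yoke (on the tube's side) is a clear opening 45 mm deep (along x) and 79 mm wide for a finger; the stirrup is 95 mm wide outside.
- spare_piece: a second curved shell offcut (110 x 92 x 14 mm) with a butt plate like the one in the fixture but with no gauge in it and no clamp over it, lying loose on the bench; bystander; origin: centre of its underside
- lug: small metal drum lug, 62 x 22 x 16 mm, lying on the fixture's base plate beside the gauge tube; bystander; origin: centre of its underside
- drum_key: steel T-shaped drum key, about 53 x 46 x 9 mm, lying on the bench; bystander; origin: on its underside
- screwdriver: screwdriver lying on the bench; bystander; origin: on its underside
- glue_bottle: white glue bottle, 52 mm across and 150 mm tall, standing on the bench; bystander; origin: centre of its underside
- tape_roll: roll of masking tape, 96 mm across and 24 mm high, lying flat on the bench; bystander; origin: centre of its underside
- brush: flat glue brush lying on the bench; bystander; origin: on its underside

How it is judged:
By the outcome, as a careful person would: the job done as asked, in the order asked, and still so for the second after the job is handed in, while the arm keeps its last pose, push and grip.
It also fails if it takes over 48 s, if anything falls off the work surface, if the arm or the gripper's body presses on something with over 40 N, if the wrist force passes 120 N, or if a joint passes its speed limit or range.

## Robot

A 6-joint arm with a two-finger parallel gripper is mounted at the origin on the work surface. World frame = base frame: x ahead of the robot, y to its left, z up, the work surface at z = 0. Lengths are in m, angles in rad, forces in N, time in s.
With the tool pointing down it reaches from about 0.275 to 1 m from the base axis. Payload 8.4 kg.
Tool frame: the origin (TCP) lies on the centre line of the jaws, within the pads' length; the fingertips stand 17 mm ahead of it and the grasp point (between the pads) lies 2 mm behind it (bot.tcp_to_tips is the z of the fingertips in the tool frame, in m); z points along the fingers, y is the line along which they close (so a half turn about z gives the same grasp; the last joint's range is limited). The gripper opens to 85 mm and grips with 20 to 120 N. Pads are 22 mm wide; open, the fingers measure 114 mm over their backs; the gripper's body (76 mm by 85 mm) begins 54 mm behind the grasp point. The pads swing forward as they close: fully open they stand 13 mm farther back than shut.
Start: joints at [1.296, 0.353, 1.633, -0, 1.155, -0.002], TCP at [0.168, 0.602, 0.248] pointing down, gripper open.
Joint ranges: [-2.63, 2.63], [-0.92, 2.1], [0.06, 2.66], [-1.3, 4.44], [0, 2.69], [-3.02, 3.02]. Speed limits (rad/s): [2.22, 2.22, 2.79, 3.14, 3.14, 3.14].

## Interface

Orientations are given as a unit quaternion [x, y, z, w].
In Python, from workcell import bot, cams gives the robot as it stands (bot), with the cameras (cams). Calls block until the motion is done:
- bot.reach(position, orientation): joint-space move of the TCP to a pose.
- bot.servo_line(position, ori=None, velocity=0.15): straight line of the TCP; ori=None keeps the orientation; velocity is the mean speed in m/s.
- bot.goto_joints(angles): joint-space move.
- bot.move_gripper(opening, strength=None): finger opening in m; strength is the grip in N (None keeps the last); returns when the fingers have stopped.
- bot.dwell(seconds).
- bot.solve_ik(position, orientation): joint angles nearest the present ones, or None.
- bot.get_obs(): the state.
- cams.read_camera(name): name is "scene" or "side" or "wrist"; returns a dict with "frame" (384x512x3 uint8, red, green, blue), "intrinsics" (3x3 intrinsics, pixels), "dist" ([k1, k2, p1, p2, k3] as OpenCV has them; the pictures are not rectified), "view" (4x4, takes a point from world to camera coordinates). Camera axes: x right, y down, z forward; pixel columns grow to the right and rows downward; lengths in m; the calibration is good to about 2 mm. A picture is of the moment at which its call begins. There is no depth.
A pose or a line that the arm cannot do raises bot.IKError and nothing moves.
- bot.hand_in(): hands the job in; it is judged then, once.
The state is a dict: "time_s": time; "joint_pos": joint angles; "joint_vel": joint speeds; "joint_efforts": joint torques, N m; "position": TCP position; "orientation": TCP orientation; "wrist_force": force on the tool from outside, world axes, zero at the start; "ft_torque": the same for the moment, N m; "gripper_width": finger opening in m; "grip_force": force on a finger pad.
Only numpy, scipy, OpenCV 4.12 (cv2) and the standard library are available. Lean on these libraries where they do the work, as an engineer would, in place of code of your own. Each camera call takes 0.05 s, during which the arm holds its last target. There are 200 camera calls.

## Working session

There is one attempt and no reset: what is moved stays moved. The work goes in short steps, each a Python script; the robot and the scene stay as the last script left them, time stands still between calls to the robot, and variables do not carry over. Pictures are saved under pics/ and viewed, at most 10 in all, crops included, and the job is handed in when it is done.

```bash
mkdir -p pics; ls; python3 - <<'E'
from workcell import bot, cams
import cv2, numpy as np
np.set_printoptions(precision=4,suppress=True)
for n in ["scene","side"]:
    r=cams.read_camera(n); cv2.imwrite(f"pics/{n}0.png",r["frame"][:,:,::-1])
    np.savez(f"{n}0.npz",K=r["intrinsics"],d=r["dist"],V=r["view"])
    print(n,r["intrinsics"],r["dist"],r["view"])
print(bot.get_obs(),bot.tcp_to_tips)
E
```

```text
pics
workcell.py
scene [[351.2299   0.     249.6746]
 [  0.     351.2299 190.4344]
 [  0.       0.       1.    ]] [-0.0094  0.      0.      0.      0.    ] [[ 0.7873  0.6165 -0.0101 -0.4836]
 [ 0.4173 -0.5449 -0.7273 -0.0989]
 [-0.4539  0.5683 -0.6863  0.9937]
 [ 0.      0.      0.      1.    ]]
side [[413.7441   0.     257.5496]
 [  0.     413.7441 191.6419]
 [  0.       0.       1.    ]] [-0.0183  0.      0.      0.      0.    ] [[ 0.8184 -0.5745  0.0074 -0.3942]
 [-0.44   -0.6349 -0.635   0.3572]
 [ 0.3695  0.5165 -0.7725  0.935 ]
 [ 0.      0.      0.      1.    ]]
{'time_s': 0.1, 'joint_pos': array([ 1.2956,  0.3536,  1.6341,  0.    ,  1.1552, -0.0024]), 'joint_vel': array([-0.0009, -0.0024, -0.0007, -0.0008, -0.0012,  0.0009]), 'joint_efforts': array([ -0.001 , -60.636 , -34.2824,  -0.    ,   0.004 ,   0.    ]), 'position': array([0.1683, 0.6015, 0.2477]), 'orientation': array([ 0.136 ,  0.9907, -0.0006, -0.0001]), 'wrist_force': array([ 0.2139,  0.8951, -0.5562]), 'ft_torque': array([-0.0243, -0.0298, -0.0255]), 'grip_force': 0.0, 'gripper_width': 0.08550367262930968} 0.017
```

View pics/scene0.png

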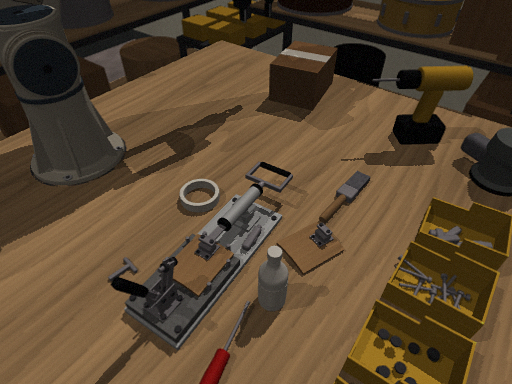

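View pics/side0.png

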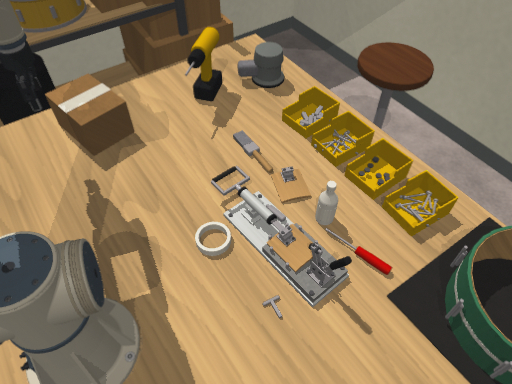

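The views show the rig with its clamp end lower-left in scene (~(150,310)) and the stirrup at (270,176). In side, the clamp is at (330,275) and the stirrup at (230,180). I'll enlarge both to pick points.

```bash
python3 - <<'E'
import cv2
a=cv2.imread("pics/scene0.png")[155:350,105:305]
cv2.imwrite("pics/sceneC.png",cv2.resize(a,None,fx=3,fy=3,interpolation=cv2.INTER_CUBIC))
a=cv2.imread("pics/side0.png")[155:315,190:400]
cv2.imwrite("pics/sideC.png",cv2.resize(a,None,fx=3.5,fy=3.5,interpolation=cv2.INTER_CUBIC))
E
```

```text
(no output)
```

View pics/sceneC.png

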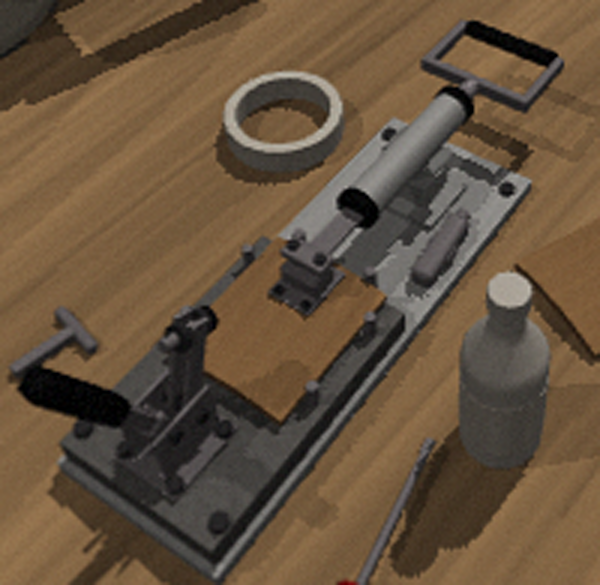

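View pics/sideC.png

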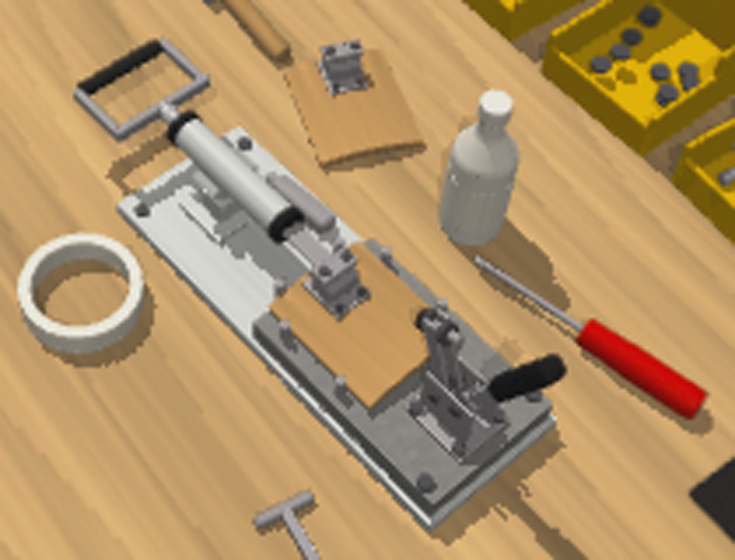

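```bash
cat > fit.py <<'E'
import numpy as np, cv2
from scipy.optimize import least_squares
from scipy.spatial.transform import Rotation as R
C={n:np.load(f"{n}0.npz") for n in("scene","side")}
def proj(n,P):
    c=C[n]; return cv2.projectPoints(np.asarray(P,float),cv2.Rodrigues(c["V"][:3,:3])[0],c["V"][:3,3],c["K"],c["d"])[0][:,0]
g=[-.175-.095*np.cos(np.radians(71)),0,.068+.095*np.sin(np.radians(71))]
P=np.array([[-.21,-.065,.012],[-.21,.065,.012],[.15,-.065,.012],[.15,.065,.012],[.225,0,.066],g,[.14,0,.066]])
U={"scene":(np.array([[217,570],[60,460],[530,183],[398,120],[514,43],[75,397],[457,104]])+.5)/3-.5+[105,155],
"side":(np.array([[555,418],[432,520],[240,128],[120,205],[121,67],[527,377],[180,126]])+.5)/3.5-.5+[190,155]}
def W(p,Q): return R.from_euler("z",p[2]).apply(Q)+[p[0],p[1],0]
def f(p): return np.concatenate([(proj(n,W(p,P))-U[n]).ravel() for n in U])
s=min((least_squares(f,[.5,0,a]) for a in(-2,-1,0,1,2,3)),key=lambda s:s.cost)
p=s.x
if __name__=="__main__":
    print(p,np.degrees(p[2])); print(f(p).reshape(2,-1,2).round(1)); print(W(p,P).round(4))
E
python3 fit.py
```

```text
[ 5.38599725e-01 -3.73026361e-03 -4.62719165e+00] -265.11855271769906
[[[-0.6  4.1]
  [-2.   1.4]
  [ 0.9 -0.6]
  [-1.7 -0.8]
  [-0.9  0.4]
  [-0.1 -6.4]
  [-1.   0.6]]

 [[ 1.4 -0.5]
  [ 0.1  1.4]
  [ 0.1 -1.7]
  [-0.8 -1.2]
  [ 0.2 -0.7]
  [-0.  -5. ]
  [ 1.8  0. ]]]
[[ 0.6212 -0.2074  0.012 ]
 [ 0.4917 -0.2185  0.012 ]
 [ 0.5906  0.1513  0.012 ]
 [ 0.4611  0.1402  0.012 ]
 [ 0.5195  0.2205  0.066 ]
 [ 0.5561 -0.2089  0.1578]
 [ 0.5267  0.1358  0.066 ]]
```

```bash
sed -i 's/\.095\*np/.082*np/g' fit.py; sed -i 's/p=s.x/p=s.x; p[2]=(p[2]+np.pi)%(2*np.pi)-np.pi/' fit.py; python3 fit.py; python3 - <<'E'
from fit import *
from workcell import bot, cams
# overlay
A=[]
for x0,x1 in((-.21,.15),):
    q=[[x0,-.065],[x1,-.065],[x1,.065],[x0,.065],[x0,-.065]]
    A+= [np.array([[*a,z] for a in q]) for z in(0,.012)]
t=np.radians(71); A.append(np.array([[-.175-r*np.cos(t),0,.068+r*np.sin(t)] for r in(0,.043,.121)]))
A.append(np.array([[-.02,0,.066],[.145,0,.066],[.225,0,.066]])); A.append(np.array([[.225,-.0475,.066],[.225,.0475,.066]]))
o=[]
for n,(x,y) in(("scene",(105,155)),("side",(190,155))):
    im=cv2.imread(f"pics/{n}0.png")[y:y+195,x:x+210]; im=cv2.resize(im,None,fx=2,fy=2,interpolation=cv2.INTER_CUBIC)
    for a in A: cv2.polylines(im,[((proj(n,W(p,a))-[x,y]+.5)*2).round().astype(int)],False,(0,255,0),1)
    o.append(im[:390,:400])
cv2.imwrite("pics/ov.png",np.hstack(o))
E
```

```text
[ 0.53807083 -0.00415026  1.65286493] 94.70218462580685
[[[-1.4  4. ]
  [-2.5  1.1]
  [ 0.8 -0.4]
  [-1.8 -0.8]
  [-0.9  0.5]
  [ 3.3 -4.1]
  [-1.2  0.7]]

 [[ 1.2 -0.1]
  [-0.2  1.7]
  [ 0.2 -1.6]
  [-0.8 -1.1]
  [ 0.3 -0.6]
  [-2.5 -3. ]
  [ 1.9  0.1]]]
[[ 0.6201 -0.2081  0.012 ]
 [ 0.4905 -0.2188  0.012 ]
 [ 0.5906  0.1507  0.012 ]
 [ 0.461   0.14    0.012 ]
 [ 0.5196  0.2201  0.066 ]
 [ 0.5546 -0.2052  0.1455]
 [ 0.5266  0.1354  0.066 ]]
```

View pics/ov.png

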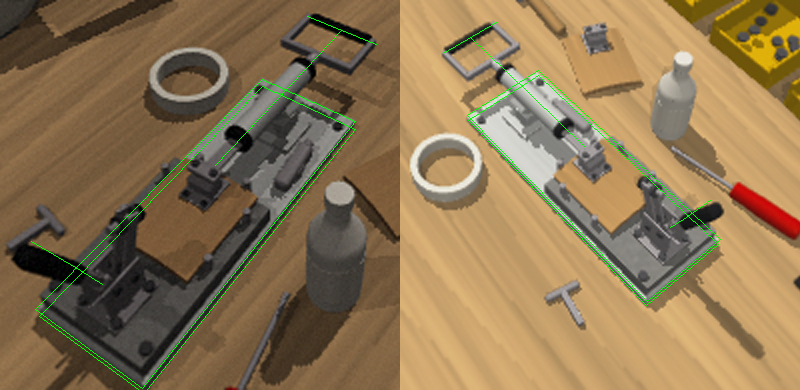

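```bash
python3 - <<'E'
import re
s=open("fit.py").read()
s=s.replace("def f(p): return np.concatenate([(proj(n,W(p,P))-U[n]).ravel() for n in U])","k=[0,1,2,3,4]\ndef f(p): return np.concatenate([(proj(n,W(p,P[k]))-U[n][k]).ravel() for n in U])")
open("fit.py","w").write(s)
E
python3 fit.py; python3 - <<'E'
from fit import *
def h(q):
    th,r,y=q; a=W(p,np.array([[-.175-r*np.cos(th),y,.068+r*np.sin(th)]]))
    return np.concatenate([(proj(n,a)-U[n][5:6]).ravel() for n in U])
for r0 in(.082,):
    s=least_squares(h,[1,r0,0],x_scale=[1,.05,.05]);print(np.degrees(s.x[0]),s.x,s.fun)
# free 6-dof check using plate corners + bar
def g6(q): 
    Q=R.from_rotvec(q[3:]).apply(P[k])+q[:3]
    return np.concatenate([(proj(n,Q)-U[n][k]).ravel() for n in U])
s=least_squares(g6,[p[0],p[1],0,0,0,p[2]]);print(s.x,s.fun.round(1))
E
```

```text
[ 5.37962961e-01 -1.52002679e-03  1.65302997e+00] 94.71164051831472
[[[-0.3  2.8]
  [-1.4  0.1]
  [ 1.4 -1.1]
  [-1.1 -1.4]
  [-0.4 -0.1]]

 [[ 0.5 -0.8]
  [-1.   0.9]
  [-0.3 -2.1]
  [-1.3 -1.7]
  [-0.2 -1.2]]]
[[ 0.62   -0.2055  0.012 ]
 [ 0.4904 -0.2161  0.012 ]
 [ 0.5904  0.1533  0.012 ]
 [ 0.4609  0.1426  0.012 ]
 [ 0.5195  0.2227  0.066 ]
 [ 0.5545 -0.2025  0.1455]
 [ 0.5265  0.138   0.066 ]]
64.08092034817687 [1.11842305e+00 8.40667049e-02 1.89909322e-04] [-0.14171869  0.20400022 -0.24663209 -0.30148299]
[ 5.38060625e-01 -7.62859106e-04 -2.50485544e-03 -2.30740391e-02
  3.19495724e-03  1.65311974e+00] [-0.   1.8 -1.  -0.4  1.5 -0.1 -0.8  0.1 -0.3  1.4  0.3 -1.4 -1.2  0.5
 -0.5 -1.4 -1.4 -0.7 -0.6  0.1]
```

```bash
cat > rig.py <<'E'
from fit import p, W, R, np
from workcell import bot, cams
X=np.array([np.cos(p[2]),np.sin(p[2]),0]); Y=np.array([-X[1],X[0],0])
def quat(close):            # tool down, closing along +-close: least wrist turn
    def q(c): return R.from_matrix(np.column_stack([np.cross(c,[0,0,-1]),c,[0,0,-1]])).as_quat()
    return [q(close),q(-close)]
def pick(pos,close):
    j=bot.get_obs()["joint_pos"]; c=[(bot.solve_ik(pos,q),q) for q in quat(close)]
    return min((k for k in c if k[0] is not None),key=lambda k:abs(k[0][5]))[1]
def w(x,y,z): return W(p,np.array([[x,y,z]]))[0]
def st(t):
    o=bot.get_obs(); print(t,round(o["time_s"],2),o["position"].round(4),"F",o["wrist_force"].round(1),"g",round(o["gripper_width"],4),round(o["grip_force"],1)); return o
E
python3 - <<'E'
from rig import *
def tcp(th,r=.09,gap=0):
    c,s=np.cos(th),np.sin(th); d=.008+gap
    return w(-.175-r*c+d*s+.011,0,.068+r*s+d*c+.017)
a=tcp(np.radians(71),gap=.015); up=a+[0,0,.09]
q=pick(up,Y); print(bot.solve_ik(up,q))
bot.move_gripper(0.0,60)
bot.reach(up,q); st("up")
bot.servo_line(a,velocity=.1); st("a")
for e in np.arange(71,7,-8):
    bot.servo_line(tcp(np.radians(e)),velocity=.06); st(e)
import cv2
for n in("scene","side"): cv2.imwrite(f"pics/{n}1.png",cams.read_camera(n)["frame"][:,:,::-1])
E
```

```text
[-3.05441116e-01  2.62764764e-01  1.71485173e+00 -4.44089210e-16
  1.16397616e+00 -3.87674756e-01]
up 3.9 [ 0.5523 -0.1718  0.2676] F [ 0.2 -0.1 -0.7] g -0.0 0.0
a 4.95 [ 0.5525 -0.1726  0.1782] F [-0.5  0.9  0.3] g -0.0001 0.0
71 5.35 [ 0.5531 -0.1871  0.1726] F [-0.8  0.6  0.4] g 0.0001 0.0
63 5.71 [ 0.5541 -0.199   0.1686] F [-0.2  0.2  0.1] g 0.0003 0.0
55 6.07 [ 0.5551 -0.2102  0.1632] F [ 0.1  0.5 -0.2] g -0.0 0.0
47 6.42 [ 0.5559 -0.2204  0.1561] F [ 1.2  0.4 -0.2] g 0.0003 0.0
39 6.78 [ 0.5567 -0.2297  0.1476] F [-1.  -0.1  0.3] g 0.0001 0.0
31 7.14 [ 0.5573 -0.2378  0.138 ] F [-0.8 -1.  -0.3] g 0.0001 0.0
23 7.5 [ 0.5579 -0.2444  0.1273] F [-0.3  0.5  0.1] g -0.0 0.0
15 7.86 [ 0.5583 -0.2495  0.1158] F [ 0.8 -0.4  0. ] g 0.0 0.0
```

```bash
python3 - <<'E'
import cv2,numpy as np
o=[cv2.resize(cv2.imread(f"pics/{n}1.png")[y:y+150,x:x+130],None,fx=3,fy=3,interpolation=cv2.INTER_CUBIC) for n,x,y in(("scene",95,210),("side",270,190))]
cv2.imwrite("pics/c1.png",np.hstack(o))
E
```

```text
(no output)
```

View pics/c1.png

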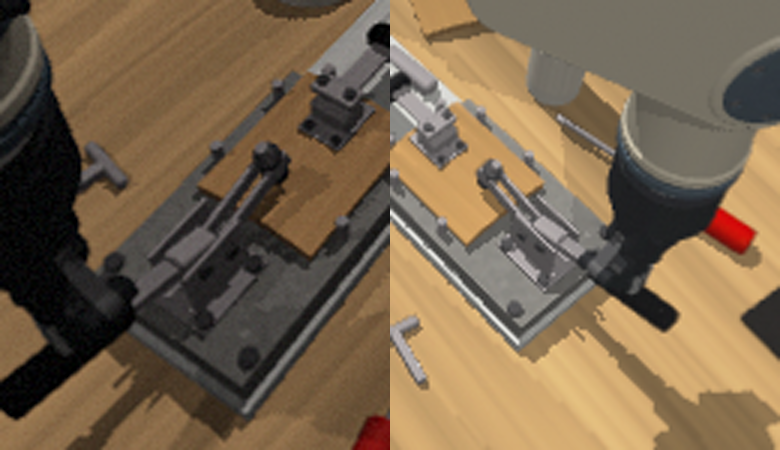

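The handle is nearly down: the fingertips are on the grip and the foot is on the offcut at about (268,160) in the left crop. I'll push to the stop in small steps, watching the force.

```bash
python3 - <<'E'
from rig import *
def tcp(e,r=.095,d=.008):
    c,s=np.cos(np.radians(e)),np.sin(np.radians(e))
    return w(-.175-r*c+d*s+.011,0,.068+r*s+d*c+.017)
for e in np.arange(13,-3,-1):
    bot.servo_line(tcp(e),velocity=.04); f=st(e)["wrist_force"]
    if abs(f[2])>28: break
import cv2
bot.servo_line(bot.get_obs()["position"]+[0,0,.12],velocity=.2); st("up")
ims=[cv2.resize(cams.read_camera(n)["frame"][y:y+150,x:x+130,::-1],None,fx=3,fy=3,interpolation=cv2.INTER_CUBIC) for n,x,y in(("scene",95,210),("side",270,190))]
cv2.imwrite("pics/c2.png",np.hstack(ims))
E
```

```text
13 8.27 [ 0.559  -0.2556  0.1142] F [0.2 1.8 1.7] g 0.0001 1.0
12 8.52 [ 0.559  -0.256   0.1126] F [-0.2  0.8  1.9] g 0.0001 1.2
11 8.77 [ 0.559  -0.2565  0.1109] F [0.  0.5 1.5] g 0.0001 1.2
10 9.02 [ 0.5591 -0.257   0.1093] F [0.5 0.6 1.9] g -0.0001 1.1
9 9.27 [ 0.5591 -0.2574  0.1077] F [ 0.5 -0.4  2.1] g 0.0001 1.1
8 9.52 [ 0.5591 -0.2578  0.1061] F [-0.3 -0.3  1.7] g -0.0003 1.0
7 9.77 [ 0.5592 -0.2581  0.1044] F [ 0.2 -2.   2.4] g 0.0002 1.1
6 10.02 [ 0.5592 -0.2584  0.1028] F [ 0.1 -1.7  3. ] g -0.0001 1.1
5 10.27 [ 0.5593 -0.2587  0.1015] F [-0.2 -0.6  7.1] g -0.0001 3.1
4 10.52 [ 0.5593 -0.2588  0.1007] F [-2.9  1.6 14.9] g -0.0004 7.6
3 10.77 [ 0.5595 -0.2589  0.1005] F [-7.5  5.  28.2] g -0.0001 14.5
up 11.53 [ 0.5586 -0.2584  0.2189] F [-0.6 -0.4 -0.4] g 0.0002 0.0
```

View pics/c2.png

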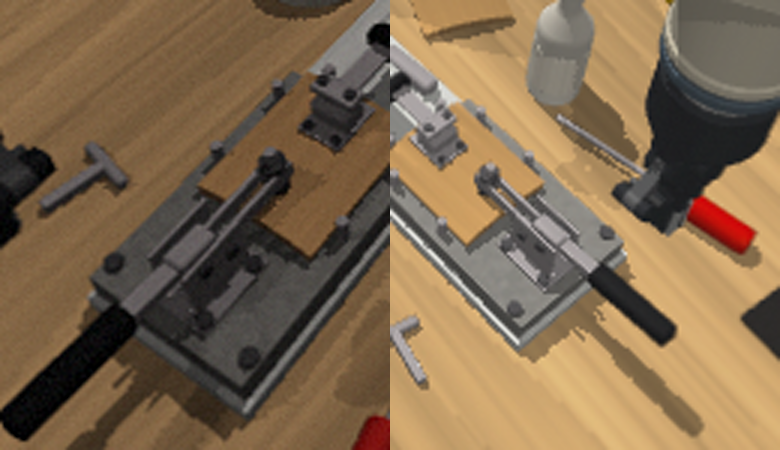

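The clamp is at its stop: z stalled at 0.1005 with the force climbing to 28 N. Both views show the handle level and the foot on the offcut. Next is the stirrup.

```bash
python3 - <<'E'
from rig import *
import cv2
b=w(.225,0,.064); up=b+[0,0,.14]
bot.move_gripper(.042,60)
q=pick(up,X); print(bot.solve_ik(up,q))
bot.reach(up,q); st("up")
bot.servo_line(b,velocity=.1); st("down")
bot.move_gripper(0,60); o=st("closed")
np.save("b.npy",o["position"])
P0=o["position"]
for d in(.02,.04,.050):
    bot.servo_line(b+X*d,velocity=.05); o=st(d); print((o["position"]-P0)@X, o["wrist_force"]@X)
ims=[cv2.resize(cams.read_camera(n)["frame"][y:y+130,x:x+130,::-1],None,fx=3,fy=3,interpolation=cv2.INTER_CUBIC) for n,x,y in(("scene",205,130),("side",180,130))]
cv2.imwrite("pics/c3.png",np.hstack(ims))
E
```

```text
[ 4.02375844e-01  3.08220940e-01  1.80591767e+00 -4.44089210e-16
  1.02745404e+00 -1.25065412e+00]
up 13.87 [0.5199 0.222  0.204 ] F [-0.4  0.5  0.6] g 0.0421 0.0
down 15.42 [0.5199 0.2229 0.0646] F [ 1.4  0.8 -0.2] g 0.0417 0.0
closed 15.79 [0.5198 0.2223 0.0644] F [-0.1 -5.7  4.8] g 0.0119 58.4
0.02 16.34 [0.518  0.2421 0.0643] F [ 1.2 -7.7  5.5] g 0.0121 58.6
0.019806956237653314 -7.773263247584321
0.04 16.89 [0.5163 0.2614 0.0642] F [  2.1 -10.2   5.4] g 0.012 58.7
0.039244844068312947 -10.378141467590384
0.05 17.24 [0.5155 0.2711 0.0641] F [  2.2 -11.6   5.5] g 0.0121 58.7
0.04894685527643882 -11.772517044887097
```

View pics/c3.png

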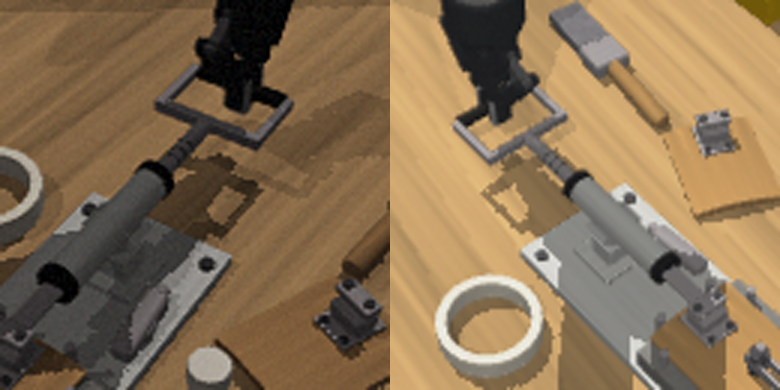

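The gripper holds the bar. In the left crop the rod is out with its rings between (170,160) and (195,135) and the mouth is at about (162,175). The wrist camera should give finer detail.

```bash
python3 - <<'E'
from rig import *
import cv2
r=cams.read_camera("wrist"); np.savez("wrist.npz",K=r["intrinsics"],d=r["dist"],V=r["view"])
cv2.imwrite("pics/w1.png",r["frame"][:,:,::-1])
V=r["view"]
f=lambda P:cv2.projectPoints(np.array(P),cv2.Rodrigues(V[:3,:3])[0],V[:3,3],r["intrinsics"],r["dist"])[0][:,0].round(1)
print("mouth",f([w(.145,0,.066)]),"bar",f([w(.275,0,.066)]), "rodtop -10..50 from mouth",f([w(.145+d,0,.073) for d in(-.01,0,.01,.02,.03,.04,.05)]))
print([bot.get_obs()["wrist_force"]@X for _ in range(3)])
E
```

```text
mouth [[-32.  262.1]] bar [[263.  262.6]] rodtop -10..50 from mouth [[-70.9 270.2]
 [-47.  270.2]
 [-23.2 270.3]
 [  0.7 270.3]
 [ 24.5 270.3]
 [ 48.4 270.4]
 [ 72.2 270.4]]
[np.float64(-11.67294988202221), np.float64(-11.67294988202221), np.float64(-11.67294988202221)]
```

View pics/w1.png

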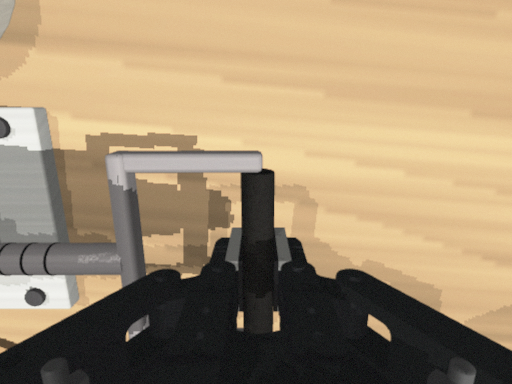

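```bash
python3 - <<'E'
from rig import *
from fit import proj
import cv2
b=w(.225,0,.064)
bot.servo_line(b+X*.0525,velocity=.03); o=st("52.5"); print(o["wrist_force"]@X)
xs=np.arange(.10,.205,.003)
big=[]
for n in("scene","side"):
    new=cams.read_camera(n)["frame"][:,:,::-1]; cv2.imwrite(f"pics/{n}2.png",new); old=cv2.imread(f"pics/{n}0.png")
    u=proj(n,[w(x,0,.071) for x in xs]).astype(np.float32)
    g=lambda im:cv2.remap(cv2.cvtColor(im,6),u[None,:,0],u[None,:,1],cv2.INTER_LINEAR)[0]
    print(n); print(np.c_[(xs*1000).round(),g(old),g(new)].astype(int).T.tolist())
    c=proj(n,[w(.15,0,.066)])[0].round().astype(int)
    t=lambda im:cv2.resize(np.ascontiguousarray(im[c[1]-18:c[1]+18,c[0]-24:c[0]+24]),None,fx=8,fy=8,interpolation=cv2.INTER_CUBIC)
    big.append(np.hstack([t(old),t(new)]))
cv2.imwrite("pics/m.png",np.vstack(big))
E
```

```text
52.5 17.64 [0.5153 0.2733 0.0641] F [  2.8 -13.5   5.6] g 0.012 58.7
-13.678745712097646
scene
[[100, 103, 106, 109, 112, 115, 118, 121, 124, 127, 130, 133, 136, 139, 142, 145, 148, 151, 154, 157, 160, 163, 166, 169, 172, 175, 178, 181, 184, 187, 190, 193, 196, 199, 202], [139, 138, 138, 136, 137, 137, 138, 139, 138, 140, 138, 138, 140, 133, 24, 6, 6, 32, 96, 115, 127, 123, 98, 96, 115, 120, 120, 119, 118, 117, 119, 120, 119, 120, 121], [74, 73, 74, 76, 75, 75, 76, 76, 76, 77, 75, 76, 78, 74, 14, 7, 4, 14, 55, 55, 53, 56, 37, 43, 53, 48, 39, 54, 48, 29, 44, 53, 52, 52, 56]]
side
[[100, 103, 106, 109, 112, 115, 118, 121, 124, 127, 130, 133, 136, 139, 142, 145, 148, 151, 154, 157, 160, 163, 166, 169, 172, 175, 178, 181, 184, 187, 190, 193, 196, 199, 202], [217, 217, 217, 218, 217, 218, 218, 217, 217, 218, 217, 213, 192, 63, 38, 55, 122, 167, 169, 174, 170, 161, 167, 163, 165, 165, 165, 165, 163, 163, 159, 150, 136, 135, 135], [138, 138, 138, 138, 138, 138, 137, 138, 138, 138, 138, 135, 120, 43, 25, 31, 58, 81, 99, 102, 98, 79, 84, 100, 93, 95, 100, 91, 84, 97, 107, 104, 103, 109, 110]]
```

View pics/m.png

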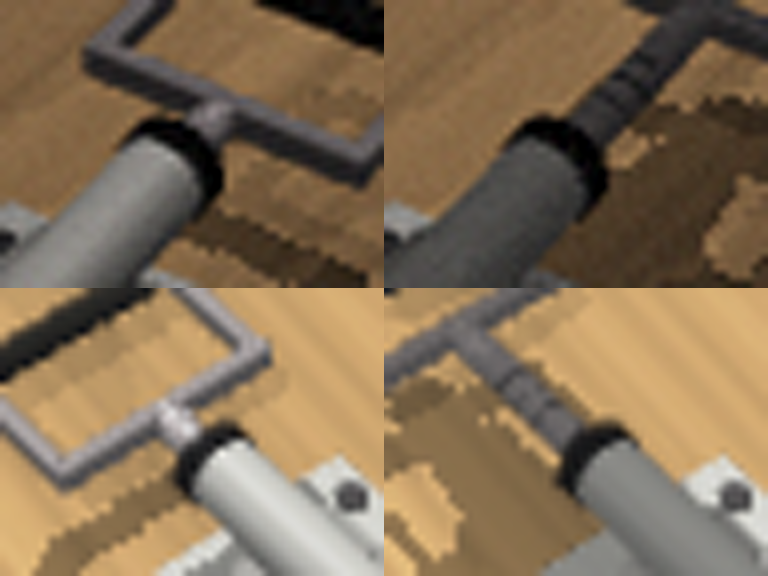

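The right column shows the rod out with three rings clear of the rim. The foreshortened rim partly hides the band, so I'll measure the extension from ray geometry: ring position relative to the rim edge in each view.

```bash
python3 - <<'E'
from rig import *
from fit import proj,C
import cv2
xs=np.arange(.135,.195,.0005)
for n in("scene","side"):
    V=C[n]["V"]; cam=R.from_euler("z",-p[2]).apply(-V[:3,:3].T@V[:3,3]-[p[0],p[1],0])
    u=proj(n,[w(x,0,.071) for x in xs]).astype(np.float32)
    def g(f): return cv2.GaussianBlur(cv2.remap(cv2.cvtColor(cv2.imread(f"pics/{n}{f}.png"),6),u[None,:,0],u[None,:,1],cv2.INTER_CUBIC).astype(float),(0,0),2)[0]
    o,m=g(0),g(2)
    def rod(x):   # x where the ray to axis-line sample x meets the rod surface
        D=cam-[x,0,.071]; P=np.array([x,0,.005]); 
        a,b,c=D[1]**2+D[2]**2,2*P[2]*D[2],P[2]**2-.007**2
        return x+(-b+np.sqrt(b*b-4*a*c))/(2*a)*D[0]
    def mouth(x): # rim plane whose 15.5 mm disc just hides sample x
        D=cam-[x,0,.071]; P=np.array([x,0,.005])
        a,b,c=D[1]**2+D[2]**2,2*P[2]*D[2],P[2]**2-.0155**2
        return x+(-b+np.sqrt(b*b-4*a*c))/(2*a)*D[0]
    k=np.where(xs<.16)[0]; i0=k[o[k].argmin()]; th=(o[i0]+np.median(o[(xs>.155)&(xs<.175)]))/2
    i=i0+np.argmax(o[i0:]>th); M=mouth(xs[i])
    r=[rod(xs[j])-M for j in range(1,len(xs)-1) if xs[j]>.158 and m[j]<m[j-1] and m[j]<=m[j+1]]
    print(n,"cam",cam.round(2),"edge",xs[i].round(4),"mouth",M.round(4),"minima from mouth mm",(np.array(r)*1000).round(1))
E
```

```text
scene cam [-0.35 -0.31  0.61] edge 0.152 mouth 0.1432 minima from mouth mm [14.5 22.  32.  41.9]
side cam [-0.45  0.44  0.95] edge 0.1475 mouth 0.141 minima from mouth mm [22.2 30.7 41.7 50.6]
```

Both views put the rings at about 22, 32 and 42 mm from the rim, so the rod is out about 52 mm. That is on the mark.

```bash
python3 - <<'E'
from rig import *
bot.dwell(.3); st("hold"); print(bot.hand_in())
E
```

```text
hold 18.04 [0.5153 0.2733 0.0641] F [  2.6 -11.9   4.5] g 0.0122 58.7
the job is handed in; nothing more can be done
None
```

I handed the job in at about 18 s with the clamp handle down at its stop and the gripper still holding the rod out about 52 mm, which puts the length mark at the tube mouth; the rim hides most of the band, so I measured that from the rod's rings in two camera views.

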